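Slide the hand rest home in its tapered way

TASK

Set up the decorating stand: take the wooden hand rest whose metal foot is a tapered dovetail (not the one on a round foot), set its foot down in the wide mouth of the dovetail way, narrow end towards the wheel, and slide it along towards the wheel until it wedges tight. Leave it there upright and let go, without disturbing the bowl on the wheel.

Things in the scene. Friction and masses are not known exactly. Their poses are not given: they have to be found in the camera images.
- rest: Hand rest to fit, loose, 300 g, 70 mm high. Aluminium dovetail foot 56 long, 18 high; its bottom is 58 wide at the rear (-x) end, 34 at the front (+x); sides lean in 15 deg going up. On it, centred, a wooden block 46 long (x), 28 wide (y), z 18 to 70, sides flat up to z 56. Origin: middle of underside; x to the narrow end, z up. The other rest has the same block on a round 84 mm foot: leave it.
- way: Fixed stand: dark plate 140 wide (y), 8 thick, x -155 to 45 mm; on it two aluminium cheeks, x -105 to 35, tops 25 mm or lower, form a way of the foot's taper, wide open end at -x. The foot slides along +x under the cheeks and wedges by friction when the rest's origin is at about x 0, y 0, z 8; push firmly (10 to 15 N); held askew it jams early. Origin at table height; x towards the wheel, z up.
- way_mouth (a point): Point on the top of the stand's plate (8 mm above the table) on the way's axis, in its wide mouth, 80 mm before (-x of) the way's origin; axes as the way's. With the rest's origin here and its x along the way's x, the foot stands on the plate with over 10 mm free on each side between the cheeks: it can be lowered straight in here from above.
- bowl: Blue glazed bowl, loose, 116 mm in diameter, 60 mm high, standing in the middle of the steel banding wheel (170 mm in diameter, top at 60 mm) on the way's axis, 200 mm beyond the way's origin. Its rim is 120 mm above the table. Origin: middle of its underside. To be left where it is.
Things that resemble listed ones, but are neither listed nor needed, are in the scene too. What is shaped like the rest but orange or purple is not meant.

How it is judged:
By the outcome, as a careful person would: the job done as asked, in the order asked, and still so for the second after the job is handed in, with the robot touching nothing.
It also fails if it takes over 40 s, if anything falls off the work surface, if the arm or the gripper's body presses on something with over 40 N, if the wrist force passes 120 N, or if a joint passes its speed limit or range.

ROBOT

A 7-joint arm with a two-finger parallel gripper is mounted at the origin on the work surface. World frame = base frame: x ahead of the robot, y to its left, z up, the work surface at z = 0. Lengths are in m, angles in rad, forces in N, time in s.
With the tool pointing down it reaches from about 0.4 to 0.9 m from the base axis. Payload 5.5 kg.
Tool frame: the origin (TCP) lies midway between the tips of the shut fingers; the grasp point (between the pads) lies behind it (r.grip_point_offset is the z of the grasp point in the tool frame, in m); z points along the fingers, y is the line along which they close (so a half turn about z gives the same grasp; the last joint's range is limited). The gripper opens to 85 mm and grips with 20 to 120 N. Pads are 22 mm wide; open, the fingers measure 114 mm over their backs; the gripper's body (76 mm by 85 mm) begins 54 mm behind the grasp point. The pads swing forward as they close: fully open they stand 13 mm farther back than shut.
Start: joints at [1.593, 0.501, -0.427, 1.55, 0.221, 1.138, -0.21], TCP at [0.155, -0.631, 0.231] pointing down, gripper open.
Joint ranges: [-2.88, 2.88], [-0.31, 2.03], [-1.54, 1.56], [0.2, 2.42], [-1.41, 4.55], [0.19, 2.02], [-2.57, 2.57]. Speed limits (rad/s): [2.57, 2.57, 3.14, 3.14, 3.14, 3.14, 3.14].

INTERFACE

Orientations are given as a rotation vector (axis times angle).
In Python, from plant import r, cams, job gives the robot as it stands. The module is installed in compiled form; this text tells all that it offers.
- The arm moves only by the tool move_arm, never from a script. Its argument "moves" is a list that holds one entry, the list of rows, each a list of 7 numbers: the shift along the tool's x, y, z in mm, then the turn, a rotation vector about the tool's x, y, z in degrees, then the opening, from 0 (shut) to 1 (fully open). In form: [[[tx, ty, tz, ax, ay, az, claw], ...]]. A call has 1 to 8 rows; each row shifts and turns the commanded pose from where the row before left it, along the tool's axes as they then stand; what a row does not reach is not made up. A row lasts 1/12 s, in which the tool goes at most 41.7 mm and 7.16 degrees, less where a joint would pass 70% of its speed; a pose out of reach is approached as far as the arm can. A call with a gripper value outside its range is refused whole. The fingers move at their own pace and stop on an object; "newtons" is the grip in N (left out, the last holds). Time passes only in rows, so rows that do not move let the fingers close. It gives the time, the measured TCP pose, the force, the opening and the grip force at its end, in the units of the state.
- r.read_state(): the state, without advancing time (a new reading comes with each control period).
- cams.capture(name): name is "scene" or "top" or "wrist"; returns the picture (400x640x3 uint8, red, green, blue); there is no depth.
- cams.camera_params(name): a dict with "mtx" (3x3 intrinsics, pixels), "distortion" ([k1, k2, p1, p2, k3] as OpenCV has them; the pictures are not rectified), "R" (3x3) and "t" (3): a world point X has camera coordinates R X + t; the wrist camera has in their place "hand_eye" (4x4, takes a point from camera to tool coordinates, whose origin is the TCP and whose axes are the flange's). Camera axes: x right, y down, z forward; pixel columns grow to the right and rows downward; lengths in m; the calibration is good to about 2 mm. A picture is of the moment at which its call begins: read the wrist's pose just before it. camera_params takes no time and is no camera call.
- job.job_done(): hands the job in; it is judged then, once.
The state is a dict: "time": time; "q": joint angles; "qvel": joint speeds; "tau": joint torques, N m; "tcp_pos": TCP position; "orientation": TCP orientation; "force": force on the tool from outside, world axes, zero at the start; "moment": the same for the moment, N m; "width": opening from 0.0 (shut) to 1.0 (fully open); "gripper_force": force on a finger pad.
Only numpy, scipy, OpenCV 4.12 (cv2) and the standard library are available. Lean on these libraries where they do the work, as an engineer would, in place of code of your own. Each camera call takes 0.05 s, during which the arm holds its last target. There are 200 camera calls.

## Working session

There is one attempt and no reset: what is moved stays moved. The work goes in short steps, Python scripts to look and compute and a tool call to move; the robot and the scene stay as the last step left them, time stands still between calls to the robot, and variables do not carry over. Pictures are saved under pics/ and viewed, at most 10 in all, crops included, and the job is handed in when it is done.

Besides the shell and the picture viewer there is one more tool, called after "Emit:" by a JSON object that holds its "name" and its "arguments". move_arm: Moves the arm, as the interface text tells. Its arguments: {"type":"object","properties":{"moves":{"type":"array"},"newtons":{"type":"number"}},"required":["moves"]}

```bash
mkdir -p pics; python3 - <<'E'
from plant import r,cams,job
import cv2,numpy as np
s=r.read_state();print({k:np.round(v,3) for k,v in s.items()},r.grip_point_offset)
for n in("scene","top"):
    cv2.imwrite(f"pics/{n}0.png",cams.capture(n)[...,::-1]);p=cams.camera_params(n)
    print(n,p)
print(cams.camera_params("wrist"))
E
```

```text
{'time': np.float64(0.0), 'q': array([ 1.593,  0.502, -0.427,  1.551,  0.221,  1.138, -0.21 ]), 'qvel': array([-0.001,  0.001, -0.   , -0.   ,  0.   , -0.   ,  0.   ]), 'tau': array([-0.0000e+00, -5.6952e+01, -5.8160e+00, -2.8094e+01,  1.1000e-02,
        1.2000e-02, -0.0000e+00]), 'tcp_pos': array([ 0.155, -0.631,  0.23 ]), 'orientation': array([-3.117, -0.377,  0.   ]), 'force': array([ 1.531, -0.701,  0.712]), 'moment': array([ 0.008, -0.067,  0.017]), 'gripper_force': np.float64(0.0), 'width': np.float64(0.996)} -0.0187
scene {'mtx': array([[371.95409518,   0.        , 314.068579  ],
       [  0.        , 371.95409518, 203.02490088],
       [  0.        ,   0.        ,   1.        ]]), 'distortion': array([-0.08281711,  0.        ,  0.        ,  0.        ,  0.        ]), 'R': array([[ 0.48518421,  0.87435808, -0.00970719],
       [ 0.62698963, -0.35561377, -0.69312542],
       [-0.60949182,  0.3302072 , -0.72075164]]), 't': array([-0.24118636, -0.34335822,  1.25118513])}
top {'mtx': array([[365.20670446,   0.        , 328.39339694],
       [  0.        , 365.20670446, 202.967006
[... 249 characters left out ...]
[ 0.12916238,  0.0044279 , -0.99161357]]), 't': array([-0.02478215,  0.57325531,  0.8412954 ])}
{'mtx': array([[298.9356346 ,   0.        , 312.79361566],
       [  0.        , 298.9356346 , 198.01451898],
       [  0.        ,   0.        ,   1.        ]]), 'distortion': array([-0.02591557,  0.        ,  0.        ,  0.        ,  0.        ]), 'hand_eye': array([[-4.27616603e-04, -9.64872418e-01, -2.62718547e-01,
         6.63158397e-02],
       [ 9.99999680e-01, -5.90218420e-04,  5.40003778e-04,
         7.61096541e-04],
       [-6.76096076e-04, -2.62718232e-01,  9.64872361e-01,
        -1.43244467e-01],
       [ 0.00000000e+00,  0.00000000e+00,  0.00000000e+00,
         1.00000000e+00]])}
```

View pics/scene0.png

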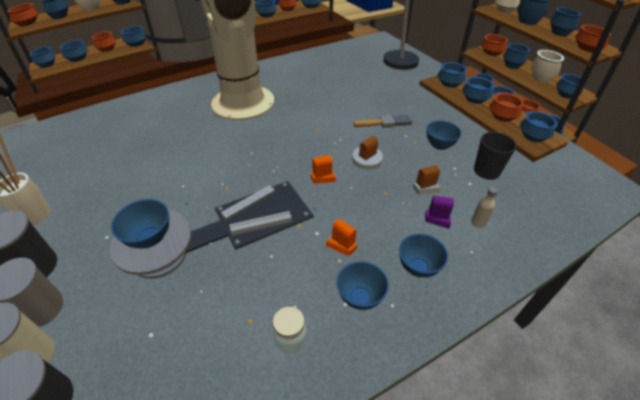

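View pics/top0.png

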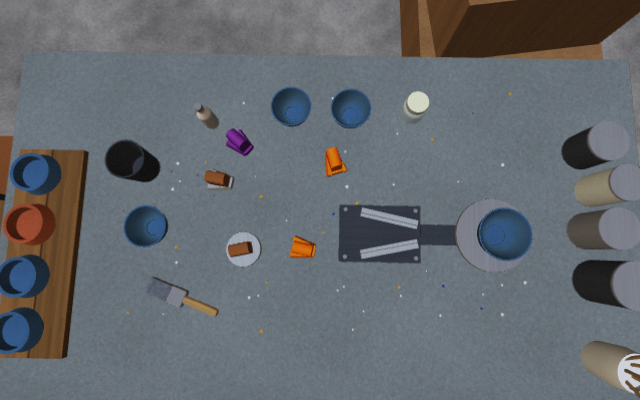

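Candidates in the top view are:
- (217,180): wooden block on a light tapered foot. This is the target, seen at (428,178) in scene.
- (240,249): wooden block on a round foot, so leave it.
- (334,160) and (302,247): orange decoys.
- (240,141): purple decoy.

The way plate is at about (380,234), with its mouth to the left and the wheel and bowl at (495,235) to the right. I'll check the choice in a close crop and measure.

```bash
cat > h.py <<'E'
import numpy as np,cv2
from scipy.spatial.transform import Rotation as Ro
from plant import r,cams
def ray(n,uv,s=None):
    p=cams.camera_params(n)
    d=cv2.undistortPoints(np.array(uv,float).reshape(-1,1,2),p["mtx"],p["distortion"])[:,0]
    d=np.c_[d,np.ones(len(d))]
    if n=="wrist":
        H=p["hand_eye"];T=Ro.from_rotvec(s["orientation"]).as_matrix()
        return T@H[:3,3]+s["tcp_pos"],d@(T@H[:3,:3]).T
    return -p["R"].T@p["t"],d@p["R"]
def onz(n,uv,z,s=None):
    c,d=ray(n,uv,s);return c+d*((z-c[2])/d[:,2])[:,None]
def big(m,k=1):
    m=cv2.morphologyEx(m.astype(np.uint8),cv2.MORPH_OPEN,np.ones((k,k)))
    return max(cv2.findContours(m,cv2.RETR_EXTERNAL,cv2.CHAIN_APPROX_NONE)[0],key=cv2.contourArea)
E
python3 - <<'E'
from h import *
t=cv2.imread("pics/top0.png");s=cv2.imread("pics/scene0.png")
a=cv2.resize(t[150:210,180:260],None,fx=5,fy=5,interpolation=cv2.INTER_CUBIC)
b=cv2.resize(s[150:210,385:465],None,fx=5,fy=5,interpolation=cv2.INTER_CUBIC)
c=cv2.resize(t[195:270,330:430],None,fx=4,fy=4,interpolation=cv2.INTER_CUBIC)
c=np.hstack([c,np.zeros((300,400,3),np.uint8)])
cv2.imwrite("pics/crop1.png",np.vstack([np.hstack([a,b]),c[:290]]))
# cheeks: bright pixels in way region
hsv=cv2.cvtColor(t,cv2.COLOR_BGR2HSV)
m=np.zeros(t.shape[:2],bool);m[204:264,350:421]=1
m&=hsv[...,2]>120
for c in cv2.findContours(m.astype(np.uint8),cv2.RETR_EXTERNAL,cv2.CHAIN_APPROX_NONE)[0]:
    if cv2.contourArea(c)>100:
        bx=cv2.boxPoints(cv2.minAreaRect(c));print("cheek",bx.round(1).tolist(),onz("top",bx,.025)[:,:2].round(4).tolist())
m=np.zeros(t.shape[:2],bool);m[195:275,325:421]=1
m&=t.max(2)<72
c=big(m,3);bx=cv2.boxPoints(cv2.minAreaRect(c));print("plate",bx.round(1).tolist(),onz("top",bx,.008)[:,:2].round(4).tolist())
# wood
m=np.zeros(t.shape[:2],bool);m[160:200,195:240]=1
w=m&(hsv[...,0]<18)&(hsv[...,1]>110)
c=big(w);bx=cv2.boxPoints(cv2.minAreaRect(c));print("wood",bx.round(1).tolist(),onz("top",bx,.07)[:,:2].round(4).tolist())
E
```

```text
cheek [[359.5, 249.5], [416.6000061035156, 238.5], [418.29998779296875, 247.60000610351562], [361.29998779296875, 258.6000061035156]] [[0.4638, -0.092], [0.4922, -0.2291], [0.4706, -0.233], [0.4424, -0.0963]]
cheek [[359.8999938964844, 215.60000610351562], [361.8999938964844, 207.0], [417.8999938964844, 220.0], [415.8999938964844, 228.6999969482422]] [[0.5454, -0.0926], [0.5667, -0.0974], [0.5369, -0.2331], [0.5159, -0.2279]]
plate [[339.0, 205.0], [420.0, 205.0], [420.0, 261.0], [339.0, 261.0]] [[0.5727, -0.0419], [0.5759, -0.2429], [0.4385, -0.2407], [0.4353, -0.0436]]
wood [[203.60000610351562, 182.3000030517578], [205.6999969482422, 169.8000030517578], [229.5, 173.8000030517578], [227.5, 186.1999969482422]] [[0.6134, 0.276], [0.6432, 0.2729], [0.6346, 0.2166], [0.6049, 0.2199]]
```

View pics/crop1.png

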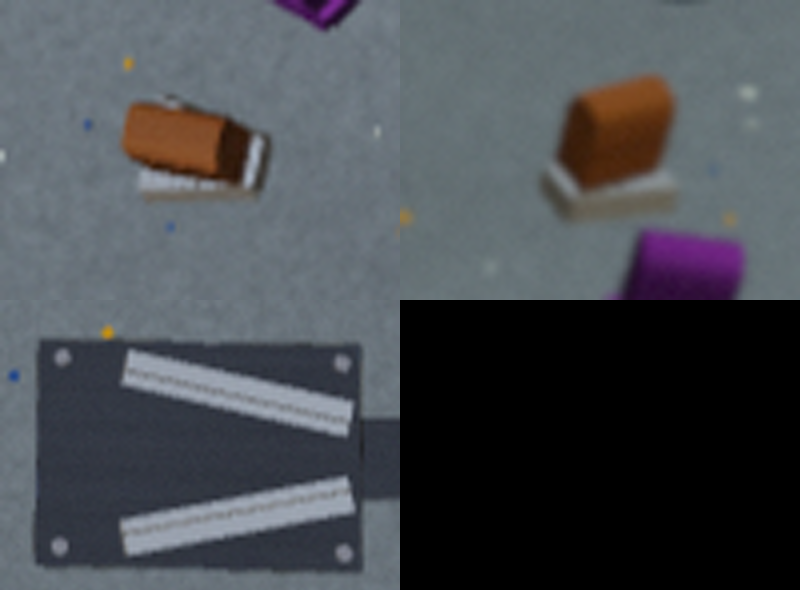

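The crop confirms the choice: a wooden block on a tapered aluminium foot, with the wide end towards +y (image left) and the narrow end towards -y. I'll check the clearance near the start, then move over it.

```bash
cat >> h.py <<'E'
def go(p,az=None,s=None):
    """shift in current tool axes (mm), turn about tool z (deg) bringing tool y to azimuth az"""
    s=s or r.read_state();T=Ro.from_rotvec(s["orientation"]).as_matrix()
    a=np.degrees(np.arctan2(T[1,1],T[0,1]))
    print("t",round(s["time"],2),"tcp",s["tcp_pos"].round(4),"yaz",a.round(2),"zt",T[:,2].round(4),"F",s["force"].round(1),"w",s["width"].round(3))
    if p is not None: print("shift",((np.array(p)-s["tcp_pos"])@T*1000).round(1))
    if az is not None: print("turn z",round(-(az-a),2))
E
python3 - <<'E'
from h import *
print(onz("scene",[(25,222),(20,285),(30,315),(15,345)],0).round(3).tolist())
print(onz("top",[(575,165),(590,203),(585,245),(590,300),(590,350)],0).round(3).tolist())
go((.4,-.45,.3),-8.6)
cv2.imwrite("pics/w0.png",cams.capture("wrist")[...,::-1])
E
```

```text
[[0.235, -0.685, 0.0], [0.437, -0.696, 0.0], [0.527, -0.676, 0.0], [0.583, -0.707, 0.0]]
[[0.685, -0.638, 0.0], [0.589, -0.669, 0.0], [0.484, -0.649, 0.0], [0.352, -0.651, 0.0], [0.236, -0.642, 0.0]]Traceback (most recent call last):
  File "<stdin>", line 4, in <module>
  File "h.py", line 21, in go
    print("t",round(s["time"],2),"tcp",s["tcp_pos"].round(4),"yaz",a.round(2),"zt",T[:,2].round(4),"F",s["force"].round(1),"w",s["width"].round(3))
                                                                                                                               ^^^^^^^^^^^^^^^^
AttributeError: 'float' object has no attribute 'round'
```

Emit:
{"name": "move_arm", "arguments": {"moves": [[[5,-15,-30,0,0,0,1],[5,-20,-30,0,0,0,1],[10,-20,-30,0,0,-4,1],[15,-20,-10,0,0,-7,1],[20,-15,0,0,0,-7,1],[20,-10,0,0,0,-7,1],[20,-10,0,0,0,-7,1],[20,0,0,0,0,-7,1]]]}}

```text
time: 0.77
tcp_pos: [0.2161, -0.4718, 0.3311]
orientation: [-2.809, -1.404, 0.001]
force: [0.2, -0.4, 1.0]
width: 1.0
gripper_force: 0.0
```

```bash
sed -i 's/s\["width"\].round(3)/round(float(s["width"]),3)/;s/round(s\["time"\],2)/round(float(s["time"]),2)/' h.py; python3 -c "
from h import *
go((.50,-.05,.33),-8.6);print(r.read_state()['q'].round(2))"
```

```text
t 0.77 tcp [ 0.2161 -0.4718  0.3311] yaz -36.87 zt [-1.3e-03  7.0e-04 -1.0e+00] F [ 0.2 -0.4  1. ] w 1.0
shift [507.8 -26.    1. ]
turn z -28.27
[ 1.64  0.19 -0.63  1.74  0.12  1.24  0.34]
```

Emit:
{"name": "move_arm", "arguments": {"moves": [[[30,-2,0,0,0,0,1],[38,-2,0,0,0,0,1],[38,-2,0,0,0,0,1],[38,-2,0,0,0,0,1],[38,-2,0,0,0,0,1],[38,-2,0,0,0,0,1],[38,-2,0,0,0,0,1],[38,-2,0,0,0,0,1]]]}}

```text
time: 1.43
tcp_pos: [0.383, -0.2265, 0.3312]
orientation: [2.814, 1.396, -0.001]
force: [0.7, -0.9, -0.2]
width: 0.997
gripper_force: 0.0
```

Emit:
{"name": "move_arm", "arguments": {"moves": [[[38,-2,0,0,0,0,1],[38,-2,0,0,0,0,1],[38,-2,0,0,0,0,1],[38,-2,0,0,0,0,1],[30,0,0,0,0,-7,1],[30,0,0,0,0,-7,1],[30,0,0,0,0,-7,1],[20,0,0,0,0,-7,1]]]}}

```text
time: 2.1
tcp_pos: [0.5195, -0.0028, 0.3312]
orientation: [-2.383, -2.045, -0.002]
force: [-0.8, 0.9, 0.0]
width: 1.001
gripper_force: 0.0
```

```bash
python3 -c "
from h import *
go((.60,.245,.28),-8.6);print(r.read_state()['q'].round(2))"
```

```text
t 2.1 tcp [ 0.5195 -0.0028  0.3312] yaz -8.73 zt [ 3.0e-04  1.8e-03 -1.0e+00] F [-0.8  0.9  0. ] w 1.001
shift [257.   41.9  51.6]
turn z -0.13
[ 0.88  0.31 -1.13  1.73  0.29  1.28 -0.46]
```

Emit:
{"name": "move_arm", "arguments": {"moves": [[[32,5,5,0,0,0,1],[32,5,5,0,0,0,1],[32,5,5,0,0,0,1],[32,5,5,0,0,0,1],[32,5,8,0,0,0,1],[32,5,8,0,0,0,1],[32,6,8,0,0,0,1],[30,6,8,0,0,0,1]]]}}

```text
time: 2.77
tcp_pos: [0.6009, 0.2399, 0.2782]
orientation: [-2.392, -2.036, 0.002]
force: [-0.3, -0.6, -0.1]
width: 1.0
gripper_force: 0.0
```

Emit:
{"name": "move_arm", "arguments": {"moves": [[[0,0,5,0,0,0,1],[0,0,5,0,0,0,1],[0,0,5,0,0,0,1],[0,0,0,0,0,0,1],[0,0,0,0,0,0,1],[0,0,0,0,0,0,1]]]}}

```text
time: 3.27
tcp_pos: [0.6014, 0.2366, 0.2647]
orientation: [2.394, 2.033, 0.0]
force: [0.3, -0.3, 0.5]
width: 1.001
gripper_force: 0.0
```

```bash
python3 - <<'E'
from h import *
s=r.read_state();im=cams.capture("wrist")[...,::-1].copy();cv2.imwrite("pics/w1.png",im)
go(None,s=s);print(s['q'].round(2))
hsv=cv2.cvtColor(im,cv2.COLOR_BGR2HSV)
w=(hsv[...,0]<18)&(hsv[...,1]>110)
c=big(w,3);bx=cv2.boxPoints(cv2.minAreaRect(c));print(bx.round(1).tolist(),onz("wrist",bx,.06,s)[:,:2].round(4).tolist())
E
```

```text
t 3.27 tcp [0.6014 0.2366 0.2647] yaz -9.34 zt [ 7.e-04 -6.e-04 -1.e+00] F [ 0.3 -0.3  0.5] w 1.001
[ 0.23  0.62 -0.98  1.51  0.53  1.29 -0.97]
[[570.0, 282.0], [639.0, 282.0], [639.0, 381.0], [570.0, 381.0]] [[0.9187, 0.0357], [1.0164, 0.0177], [1.0441, -0.1619], [0.9334, -0.1384]]
```

View pics/w1.png

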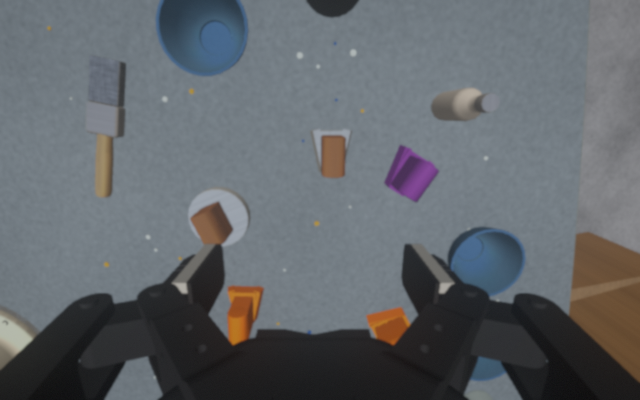

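The wrist view shows the target at (333,157), wide end towards the image top (tool +x, world +y), nearly aligned with the tool. The round-footed rest is at (215,218).

```bash
cat >> h.py <<'E'
def rest(im,s,roi,show=True):
    x0,y0,x1,y1=roi;m=np.zeros(im.shape[:2],bool);m[y0:y1,x0:x1]=1
    hsv=cv2.cvtColor(im,cv2.COLOR_BGR2HSV)
    w=m&(hsv[...,0]<18)&(hsv[...,1]>100)
    c=big(w);bx=cv2.boxPoints(cv2.minAreaRect(c))
    print("wood px",bx.round(1).tolist());P=onz("wrist",bx,.063,s)[:,:2];print(P.round(4).tolist(),P.mean(0).round(4))
    f=m&(hsv[...,1]<45)&(hsv[...,2]>150)
    c=big((f|w));h=cv2.convexHull(c)
    q=cv2.approxPolyDP(h,3,True)[:,0];print("foot",q.tolist(),onz("wrist",q,.009,s)[:,:2].round(4).tolist())
E
python3 - <<'E'
from h import *
s=r.read_state();im=cv2.imread("pics/w1.png")
rest(im,s,(300,115,370,195))
E
```

```text
wood px [[322.0, 137.0], [343.0, 137.0], [343.0, 176.0], [322.0, 176.0]]
[[0.6192, 0.2777], [0.6428, 0.2738], [0.6366, 0.2292], [0.6123, 0.2332]] [0.6277 0.2535]
foot [[341, 137], [343, 173], [324, 175], [323, 137]] [[0.645, 0.2699], [0.641, 0.2219], [0.6152, 0.2234], [0.6217, 0.2737]]
```

```bash
python3 -c "
from h import *
go((.626,.247,.17),-8.3)"
```

```text
t 3.32 tcp [0.6014 0.2369 0.2649] yaz -9.32 zt [ 1.e-03 -4.e-04 -1.e+00] F [-0.2  0.3  0.2] w 1.005
shift [14.  22.6 95. ]
turn z -1.02
```

Emit:
{"name": "move_arm", "arguments": {"moves": [[[4,6,20,0,0,-0.5,1],[4,6,25,0,0,-0.5,1],[4,6,25,0,0,0,1],[2,5,25,0,0,0,1],[0,0,0,0,0,0,1],[0,0,0,0,0,0,1],[0,0,0,0,0,0,1]]]}}

```text
time: 3.9
tcp_pos: [0.6261, 0.249, 0.1711]
orientation: [2.375, 2.056, 0.003]
force: [0.4, 0.1, 0.1]
width: 1.0
gripper_force: 0.0
```

```bash
python3 - <<'E'
from h import *
s=r.read_state();im=cams.capture("wrist")[...,::-1].copy();cv2.imwrite("pics/w2.png",im)
rest(im,s,(240,130,400,330));go((.6277,.2535,.1),-8.3,s)
cv2.imwrite("pics/w2c.png",cv2.resize(im[100:350,200:440],None,fx=2.4,fy=2.4))
E
```

```text
wood px [[300.0, 160.0], [329.0, 160.0], [329.0, 216.0], [300.0, 216.0]]
[[0.6202, 0.2806], [0.6444, 0.277], [0.6379, 0.2277], [0.6125, 0.2314]] [0.6287 0.2542]
foot [[326, 160], [327, 213], [305, 215], [300, 210], [302, 161]] [[0.6433, 0.2696], [0.6368, 0.2129], [0.6131, 0.2141], [0.6086, 0.2204], [0.6188, 0.2721]]
t 3.9 tcp [0.6261 0.249  0.1711] yaz -8.22 zt [ 0.0014  0.0011 -1.    ] F [0.4 0.1 0.1] w 1.0
shift [ 4.6  0.8 71.1]
turn z 0.08
```

View pics/w2c.png

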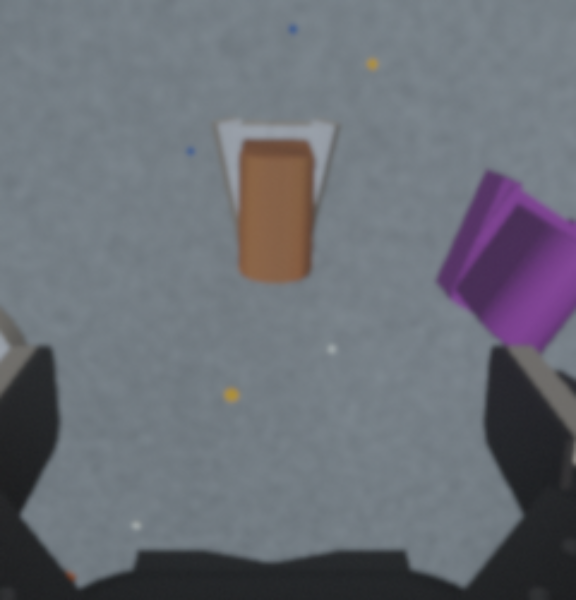

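```bash
python3 - <<'E'
from h import *
s=r.read_state()
for uv,z in [((315,165),.066),((315,214),.063),((315,158.5),.018),((290.5,151.5),.018),((341,151.5),.018)]:
    print(uv,onz("wrist",[uv],z,s)[0].round(4), (Ro.from_rotvec(s["orientation"]).as_matrix().T@(onz("wrist",[uv],z,s)[0]-s["tcp_pos"])*1000).round(1))
E
```

```text
(315, 165) [0.6325 0.2752 0.066 ] [ 26.4   2.1 105.7]
(315, 214) [0.6263 0.2315 0.063 ] [-17.8   2.2 108.7]
(315, 158.5) [0.6328 0.2742 0.018 ] [ 25.3   2.5 153.7]
(290.5, 151.5) [0.6099 0.2845 0.018 ] [ 32.3 -21.7 153.7]
(341, 151.5) [0.6593 0.2774 0.018 ] [ 32.2  28.2 153.8]
```

Emit:
{"name": "move_arm", "arguments": {"moves": [[[4,2.5,25,0,0,0,1],[0,0,30,0,0,0,1],[0,0,30,0,0,0,1],[0,0,30,0,0,0,1],[0,0,20,0,0,0,1],[0,0,8,0,0,0,1],[0,0,0,0,0,0,1],[0,0,0,0,0,0,1]]]}}

```text
time: 4.62
tcp_pos: [0.6297, 0.253, 0.0283]
orientation: [2.375, 2.056, 0.004]
force: [-0.1, 0.3, 1.2]
width: 1.003
gripper_force: 0.0
```

Emit:
{"name": "move_arm", "arguments": {"moves": [[[0,0,0,0,0,0,0.5],[0,0,0,0,0,0,0.3],[0,0,0,0,0,0,0],[0,0,0,0,0,0,0],[0,0,0,0,0,0,0],[0,0,0,0,0,0,0],[0,0,0,0,0,0,0],[0,0,0,0,0,0,0]]], "newtons": 60}}

```text
time: 5.28
tcp_pos: [0.6292, 0.2525, 0.0272]
orientation: [2.374, 2.056, 0.002]
force: [-0.7, -0.4, 5.4]
width: 0.32
gripper_force: 60.2
```

Emit:
{"name": "move_arm", "arguments": {"moves": [[[0,0,-5,0,0,0,0],[0,0,-15,0,0,0,0],[0,0,-25,0,0,0,0],[0,0,-30,0,0,0,0],[0,0,-25,0,0,0,0],[0,0,0,0,0,0,0],[0,0,0,0,0,0,0]]]}}

```text
time: 5.87
tcp_pos: [0.6296, 0.2529, 0.1287]
orientation: [2.374, 2.056, 0.005]
force: [-0.3, -0.0, -3.6]
width: 0.316
gripper_force: 59.6
```

```bash
python3 - <<'E'
from h import *
s=r.read_state();im=cams.capture("wrist")[...,::-1].copy()
go((.5045,-.1175,.13),0,s)
cv2.imwrite("pics/w3.png",cv2.resize(im[180:400,200:440],None,fx=2.4,fy=2.4))
E
```

```text
t 5.87 tcp [0.6296 0.2529 0.1287] yaz -8.2 zt [ 0.0032  0.0012 -1.    ] F [-0.3 -0.  -3.6] w 0.316
shift [-384.4  -71.    -2.2]
turn z -8.2
```

View pics/w3.png

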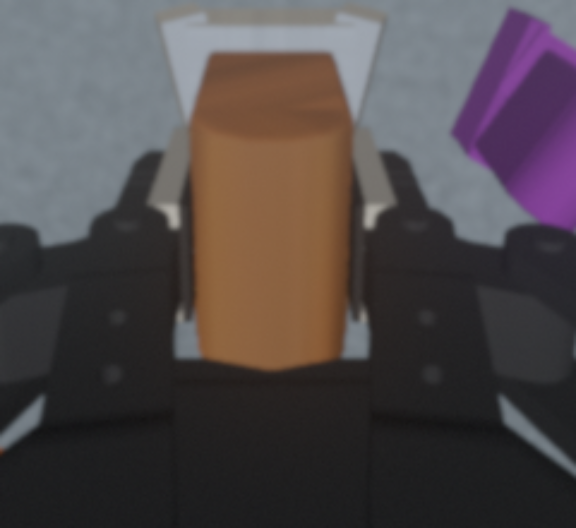

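Emit:
{"name": "move_arm", "arguments": {"moves": [[[0,0,0,0,0,-4.1,0],[0,0,0,0,0,-4.1,0],[-15,-5,0,0,0,0,0],[-30,-10,0,0,0,0,0],[-35,-12,0,0,0,0,0],[-35,-12,0,0,0,0,0],[-35,-12,0,0,0,0,0],[-35,-12,0,0,0,0,0]]]}}

```text
time: 6.58
tcp_pos: [0.5634, 0.0652, 0.1244]
orientation: [-2.22, -2.22, 0.005]
force: [0.6, -0.1, -2.8]
width: 0.323
gripper_force: 59.6
```

Emit:
{"name": "move_arm", "arguments": {"moves": [[[-35,-12,0,0,0,0,0],[-35,-12,0,0,0,0,0],[-35,-12,0,0,0,0,0],[-30,-10,0,0,0,0,0],[-15,-5,0,0,0,0,0],[0,0,0,0,0,0,0],[0,0,0,0,0,0,0],[0,0,0,0,0,0,0]]]}}

```text
time: 7.25
tcp_pos: [0.5142, -0.0818, 0.1257]
orientation: [-2.22, -2.221, -0.0]
force: [-0.4, 0.4, -2.3]
width: 0.324
gripper_force: 59.6
```

```bash
python3 - <<'E'
from h import *
s=r.read_state();im=cams.capture("wrist")[...,::-1].copy();cv2.imwrite("pics/w4.png",im)
go((.5045,-.1175,.11),0,s)
T=Ro.from_rotvec(s["orientation"]).as_matrix();c,d=ray("wrist",[(270,188),(360,188)],s)
c=T.T@(c-s["tcp_pos"]);d=d@T
print("rear foot top edge in tool mm",((c+d*((.009-c[2])/d[:,2])[:,None])*1000).round(1).tolist())
E
```

```text
t 7.25 tcp [ 0.5142 -0.0818  0.1257] yaz 0.03 zt [-0.001   0.0014 -1.    ] F [-0.4  0.4 -2.3] w 0.324
shift [-35.7  -9.7  15.6]
turn z 0.03
rear foot top edge in tool mm [[29.6, -22.4, 9.0], [29.6, 24.7, 9.0]]
```

View pics/w4.png

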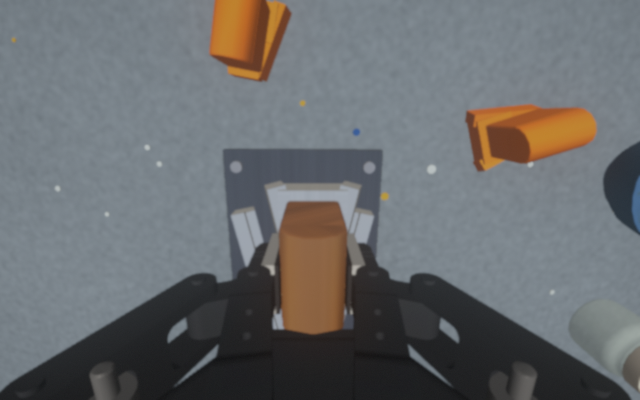

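The rest is held square. The plate's rear corners are at (223,150) and (382,150), and the cheek ends at about (232–250,210) and (356–374,210). I'll refine the way's axis from these.

```bash
python3 - <<'E'
from h import *
s=r.read_state();im=cv2.imread("pics/w4.png")
m=(im.max(2)<85).astype(np.uint8);m[:140]=0;m[235:]=0;m[:,:200]=0;m[:,400:]=0
for y in (152,156,160,175,185,195): 
    k=np.where(m[y])[0]; 
    if len(k): P=onz("wrist",[(k[0]-.5,y),(k[-1]+.5,y)],.008,s); print(y,k[0],k[-1],P[:,:2].round(4).tolist(),P[:,0].mean().round(4))
k=np.where(m[:,310])[0]; k1=np.where(m[:,235])[0];print("rear rows",np.where(m[:,300])[0][:1],k[:1],k1[:1],onz("wrist",[(250,149.5),(355,149.5)],.008,s)[:,:2].round(4).tolist())
print("cheek ends",onz("wrist",[(232,211),(250,208),(356,208.5),(374,211.5)],.025,s)[:,:2].round(4).tolist())
E
```

```text
rear rows [] [] [] [[0.46, -0.0431], [0.5512, -0.043]]
cheek ends [[0.4452, -0.0937], [0.4609, -0.091], [0.5516, -0.0914], [0.5672, -0.0941]]
```

Emit:
{"name": "move_arm", "arguments": {"moves": [[[-15,-3,0,0,0,0,0],[-15,-4,10,0,0,0,0],[-8,-2,20,0,0,0,0],[0,0,20,0,0,0,0],[0,0,10,0,0,0,0],[0,0,0,0,0,0,0],[0,0,0,0,0,0,0]]]}}

```text
time: 7.88
tcp_pos: [0.5055, -0.1197, 0.0659]
orientation: [-2.219, -2.222, -0.0]
force: [0.0, 0.3, -1.9]
width: 0.316
gripper_force: 59.6
```

```bash
python3 - <<'E'
from h import *
s=r.read_state();im=cams.capture("wrist")[...,::-1].copy();cv2.imwrite("pics/w5.png",im[100:400,150:480])
go((.505,-.1195,.0365),0,s)
E
```

```text
t 7.88 tcp [ 0.5055 -0.1197  0.0659] yaz 0.09 zt [-0.0011  0.0012 -1.    ] F [ 0.   0.3 -1.9] w 0.316
shift [ 0.2 -0.4 29.4]
turn z 0.09
```

View pics/w5.png

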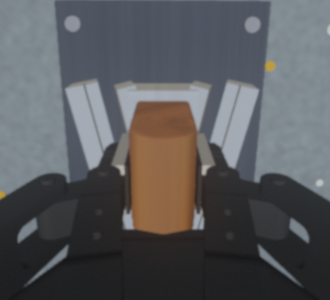

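Foot at crop columns 116–210, cheeks' inner ends at 97 and 228: centred. I'll lower it.

Emit:
{"name": "move_arm", "arguments": {"moves": [[[0,0,10,0,0,0,0],[0,0,10,0,0,0,0],[0,0,6,0,0,0,0],[0,0,2,0,0,0,0],[0,0,1,0,0,0,0],[0,0,0,0,0,0,0],[0,0,0,0,0,0,0]]]}}

```text
time: 8.52
tcp_pos: [0.5059, -0.1207, 0.0375]
orientation: [2.221, 2.221, 0.0]
force: [0.4, -0.0, -1.8]
width: 0.319
gripper_force: 59.6
```

Emit:
{"name": "move_arm", "arguments": {"moves": [[[0,0,0.7,0,0,0,0],[0,0,0.7,0,0,0,0],[0,0,0,0,0,0,0],[0,0,0,0,0,0,0]]]}}

```text
time: 8.85
tcp_pos: [0.5058, -0.1208, 0.036]
orientation: [2.221, 2.221, 0.0]
force: [-0.2, 1.1, -3.0]
width: 0.319
gripper_force: 59.6
```

Emit:
{"name": "move_arm", "arguments": {"moves": [[[0,0,0.7,0,0,0,0],[0,0,0.7,0,0,0,0],[0,0,0,0,0,0,0],[0,0,0,0,0,0,0]]]}}

```text
time: 9.18
tcp_pos: [0.5059, -0.1208, 0.0351]
orientation: [2.221, 2.221, -0.001]
force: [-2.0, -1.0, 5.6]
width: 0.323
gripper_force: 60.6
```

Emit:
{"name": "move_arm", "arguments": {"moves": [[[0,0,-0.4,0,0,0,0],[-5,0,0,0,0,0,0],[-10,0,0,0,0,0,0],[-12,0,0,0,0,0,0],[-12,0,0,0,0,0,0],[-10,0,0,0,0,0,0],[-5,0,0,0,0,0,0],[0,0,0,0,0,0,0]]]}}

```text
time: 9.85
tcp_pos: [0.506, -0.1777, 0.0351]
orientation: [2.224, 2.217, -0.001]
force: [-0.2, -1.9, 3.3]
width: 0.318
gripper_force: 60.5
```

```bash
python3 - <<'E'
from h import *
s=r.read_state();im=cams.capture("wrist")[...,::-1].copy();cv2.imwrite("pics/w6.png",cv2.resize(im[120:300,180:450],None,fx=2.5,fy=2.5))
go((.505,-.1996,.0355),0,s)
E
```

```text
t 9.85 tcp [ 0.506  -0.1777  0.0351] yaz -0.18 zt [ 8.0e-04 -1.6e-03 -1.0e+00] F [-0.2 -1.9  3.3] w 0.318
shift [-21.9  -1.   -0.3]
turn z -0.18
```

View pics/w6.png

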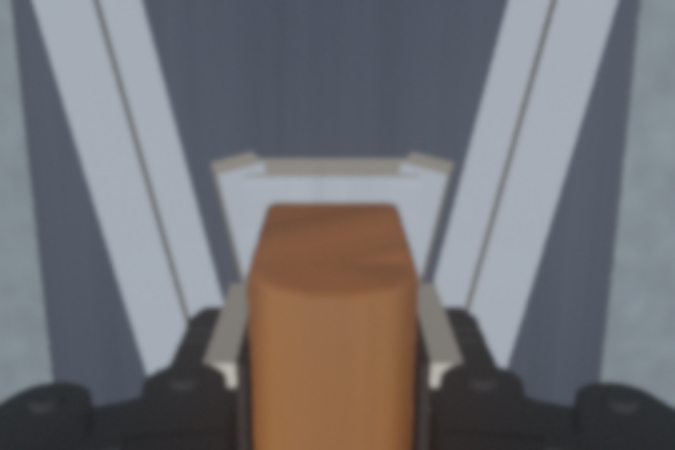

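Foot spans columns 213–452 between the cheeks' edges at 185 and 478, so it's centred. I'll go on gently.

Emit:
{"name": "move_arm", "arguments": {"moves": [[[-5,0,0,0,0,0,0],[-5,0,0,0,0,0,0],[-4,0,0,0,0,0,0],[-2,0,0,0,0,0,0],[0,0,0,0,0,0,0],[0,0,0,0,0,0,0]]]}}

```text
time: 10.4
tcp_pos: [0.506, -0.1907, 0.0351]
orientation: [2.221, 2.222, 0.001]
force: [-0.7, 1.7, 5.6]
width: 0.321
gripper_force: 60.7
```

Emit:
{"name": "move_arm", "arguments": {"moves": [[[-2,0,0,0,0,0,0],[-2,0,0,0,0,0,0],[-1,0,0,0,0,0,0],[0,0,0,0,0,0,0],[0,0,0,0,0,0,0]]]}}

```text
time: 10.82
tcp_pos: [0.5056, -0.1936, 0.0352]
orientation: [-2.218, -2.222, -0.002]
force: [-1.0, 6.5, 7.6]
width: 0.317
gripper_force: 61.1
```

Emit:
{"name": "move_arm", "arguments": {"moves": [[[0,-0.5,-0.2,0,0,0,0],[-1,0,0,0,0,0,0],[-1,0,0,0,0,0,0],[0,0,0,0,0,0,0],[0,0,0,0,0,0,0]]]}}

```text
time: 11.23
tcp_pos: [0.5049, -0.1967, 0.0351]
orientation: [-2.22, -2.221, -0.001]
force: [-1.6, 5.1, 5.8]
width: 0.321
gripper_force: 60.8
```

```bash
python3 - <<'E'
from h import *
s=r.read_state();im=cams.capture("wrist")[...,::-1].copy();cv2.imwrite("pics/w7.png",cv2.resize(im[120:300,180:450],None,fx=2.5,fy=2.5))
go((.505,-.1996,.0355),0,s);print(s["moment"].round(2))
E
```

```text
t 11.23 tcp [ 0.5049 -0.1967  0.0351] yaz 0.04 zt [-6.0e-04  1.4e-03 -1.0e+00] F [-1.6  5.1  5.8] w 0.321
shift [-2.9  0.1 -0.4]
turn z 0.04
[1.11 0.3  0.01]
```

View pics/w7.png

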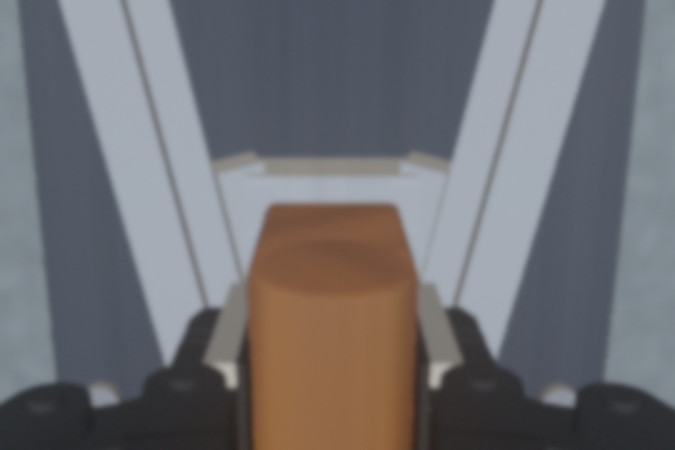

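The foot is under both cheeks, nearly home. I'll ease it over slightly and push to 10–15 N.

Emit:
{"name": "move_arm", "arguments": {"moves": [[[0,-0.4,0,0,0,0,0],[-1,0,0,0,0,0,0],[-1,0,0,0,0,0,0],[0,0,0,0,0,0,0],[0,0,0,0,0,0,0]]]}}

```text
time: 11.7
tcp_pos: [0.5046, -0.1984, 0.0351]
orientation: [-2.22, -2.221, -0.001]
force: [-1.2, 5.4, 7.3]
width: 0.32
gripper_force: 60.9
```

Emit:
{"name": "move_arm", "arguments": {"moves": [[[-1,-0.2,0,0,0,0,0],[-1,0,0,0,0,0,0],[0,0,0,0,0,0,0],[0,0,0,0,0,0,0]]]}}

```text
time: 12.03
tcp_pos: [0.5046, -0.1986, 0.0352]
orientation: [-2.218, -2.221, -0.004]
force: [-1.4, 9.8, 8.2]
width: 0.321
gripper_force: 61.1
```

Emit:
{"name": "move_arm", "arguments": {"moves": [[[-1,-0.2,0,0,0,0,0],[-1,0,0,0,0,0,0],[0,0,0,0,0,0,0],[0,0,0,0,0,0,0],[0,0,0,0,0,0,0]]]}}

```text
time: 12.45
tcp_pos: [0.5046, -0.1986, 0.0352]
orientation: [-2.216, -2.221, -0.007]
force: [-1.5, 12.9, 8.1]
width: 0.32
gripper_force: 61.2
```

Emit:
{"name": "move_arm", "arguments": {"moves": [[[-0.5,0.8,0,0,0,0,0],[0,0,0,0,0,0,0],[0,-1.2,0,0,0,0,0],[0,0,0,0,0,0,0],[0,0.2,0,0,0,0,0],[0,0,0,0,0,0,0],[0,0,0,0,0,0,0]]]}}

```text
time: 13.03
tcp_pos: [0.5045, -0.1987, 0.0353]
orientation: [-2.215, -2.221, -0.008]
force: [-2.1, 14.5, 7.8]
width: 0.316
gripper_force: 61.1
```

```bash
python3 - <<'E'
from h import *
s=r.read_state();go(None,s=s);print(s["moment"].round(2))
E
```

```text
t 13.03 tcp [ 0.5045 -0.1987  0.0353] yaz 0.15 zt [ 5.0e-04  6.7e-03 -1.0e+00] F [-2.1 14.5  7.8] w 0.316
[ 2.96  0.11 -0.39]
```

Emit:
{"name": "move_arm", "arguments": {"moves": [[[2,0,0,0,0,0,0],[2,0.3,-0.5,0,0,0,0],[0,0,0,0,0,0,0],[0,0,0,0,0,0,0.4],[0,0,0,0,0,0,0.6],[0,0,0,0,0,0,0.7],[0,0,0,0,0,0,0.7],[0,0,0,0,0,0,0.7]]], "newtons": 20}}

```text
time: 13.7
tcp_pos: [0.5043, -0.2011, 0.0355]
orientation: [2.222, 2.22, -0.001]
force: [0.7, 0.4, 0.1]
width: 0.702
gripper_force: 0.0
```

```bash
python3 - <<'E'
from h import *
s=r.read_state();go(None,s=s);im=cams.capture("wrist")[...,::-1].copy()
hsv=cv2.cvtColor(im,cv2.COLOR_BGR2HSV);o=cv2.imread("pics/w4.png")
m=np.zeros(im.shape[:2],bool);m[150:380,250:380]=1
c=big(m&(hsv[...,0]<18)&(hsv[...,1]>110));print("wood",cv2.boundingRect(c))
cv2.imwrite("pics/w8.png",im)
E
```

```text
t 13.7 tcp [ 0.5043 -0.2011  0.0355] yaz -0.06 zt [-3.e-04 -7.e-04 -1.e+00] F [0.7 0.4 0.1] w 0.702
wood (281, 198, 65, 137)
```

Emit:
{"name": "move_arm", "arguments": {"moves": [[[0,0,-10,0,0,0,0.7],[0,0,-25,0,0,0,0.7],[0,0,-30,0,0,0,0.7],[0,0,-30,0,0,0,0.7],[0,0,-30,0,0,0,0.7],[0,0,-20,0,0,0,0.7],[10,-30,-10,0,0,0,0.7],[20,0,0,0,0,0,0.7]]]}}

```text
time: 14.42
tcp_pos: [0.4718, -0.1738, 0.1925]
orientation: [2.227, 2.213, -0.006]
force: [-0.2, 1.0, -1.9]
width: 0.699
gripper_force: 0.0
```

Emit:
{"name": "move_arm", "arguments": {"moves": [[[35,0,0,0,0,0,0.7],[40,0,0,0,0,0,0.7],[40,0,0,0,0,0,0.7],[40,0,0,0,0,0,0.7],[40,0,0,0,0,0,0.7],[20,0,0,0,0,0,0.7],[0,0,0,0,0,0,0.7],[0,0,0,0,0,0,0.7]]]}}

```text
time: 15.08
tcp_pos: [0.4744, 0.0463, 0.1914]
orientation: [2.216, 2.225, 0.0]
force: [0.3, -0.2, -0.5]
width: 0.697
gripper_force: 0.0
```

```bash
python3 - <<'E'
from h import *
t=cams.capture("top")[...,::-1].copy();s=cams.capture("scene")[...,::-1].copy();go(None)
a=cv2.resize(t[190:280,330:545],(795,333),interpolation=cv2.INTER_CUBIC)
b=cv2.resize(s[170:270,105:325],(586,266),interpolation=cv2.INTER_CUBIC)
v=np.zeros((599,795,3),np.uint8);v[:333]=a;v[333:,:586]=b;cv2.imwrite("pics/end.png",v)
t0=cv2.imread("pics/top0.png")
d=cv2.absdiff(t,t0)[190:280,445:545].max(2);print("bowl region diff",d.max(),(d>25).sum())
hsv=cv2.cvtColor(t,cv2.COLOR_BGR2HSV);m=np.zeros(t.shape[:2],bool);m[200:265,335:425]=1
c=big(m&(hsv[...,0]<18)&(hsv[...,1]>110));bx=cv2.boxPoints(cv2.minAreaRect(c));print(onz("top",bx,.07)[:,:2].round(4).tolist())
E
```

```text
t 15.18 tcp [0.4746 0.0438 0.1908] yaz -0.04 zt [-0.     -0.0011 -1.    ] F [-0.2 -0.2  0.7] w 0.704
bowl region diff 17 0
[[0.5161, -0.1671], [0.5169, -0.2198], [0.4918, -0.2194], [0.491, -0.167]]
```

View pics/end.png

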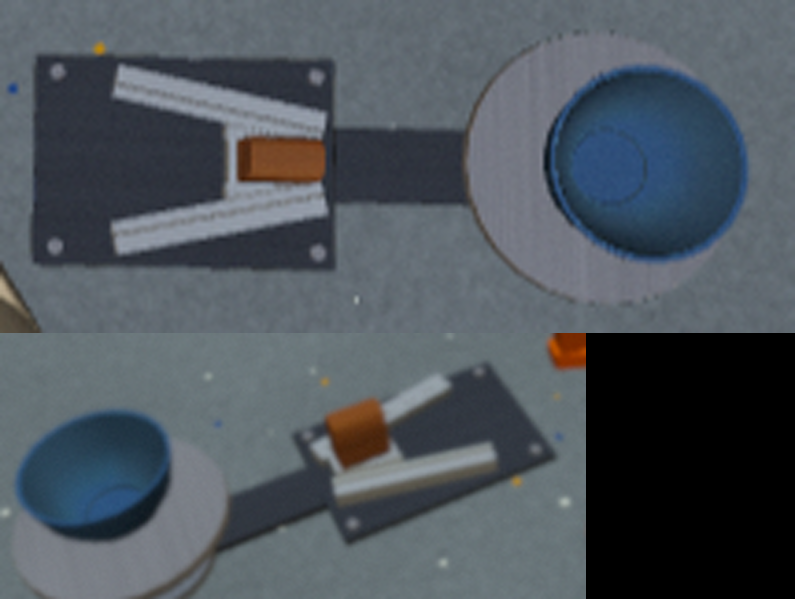

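The end picture shows the rest upright between the cheeks near the narrow end, square to the way. The bowl hasn't moved.

```bash
python3 -c "
from h import *
print(onz('top',[(391.5,233)],.026).round(4))
from plant import job
print(job.job_done())"
```

```text
[[ 0.5045 -0.1688  0.026 ]]
the job is handed in; nothing more can be done
None
```

The job is handed in: the dovetail-footed rest stands upright in the way, pushed home at about 14.5 N until it stopped moving, then released; the bowl was not disturbed, and the clock stood at about 15 s.

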